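# Load the ball dispenser and hold its sprung gate arm open

### The arm

A 7-joint arm with a two-finger parallel gripper is mounted at the origin on the work surface. World frame = base frame: x ahead of the robot, y to its left, z up, the work surface at z = 0. Lengths are in m, angles in rad, forces in N, time in s.
With the tool pointing down it reaches from about 0.425 to 1.025 m from the base axis. Payload 9.4 kg.
Tool frame: the origin (TCP) lies between the finger pads; the fingertips stand manip.nose_length ahead of it and the grasp point (between the pads) lies 8 mm behind it (manip.nose_length is the distance from the TCP to the fingertips, in m); z points along the fingers, y is the line along which they close (so a half turn about z gives the same grasp; the last joint's range is limited). The gripper opens to 85 mm and grips with 20 to 120 N. Pads are 22 mm wide; open, the fingers measure 114 mm over their backs; the gripper's body (76 mm by 85 mm) begins 54 mm behind the grasp point. The pads swing forward as they close: fully open they stand 13 mm farther back than shut.
Start: joints at [1.032, 0.599, -0.003, 1.599, 0.002, 0.943, -0.08], TCP at [0.323, -0.649, 0.242] pointing down, gripper open.
Joint ranges: [-2.57, 2.57], [-0.35, 1.97], [-1.29, 1.29], [0.11, 2.56], [-1.05, 4.19], [0.11, 1.86], [-2.63, 2.63]. Speed limits (rad/s): [2.22, 2.22, 3.01, 3.01, 3.14, 3.14, 3.14].

### API

Orientations are given as [roll, pitch, yaw] about the fixed x, y, z axes, in that order (R = Rz(yaw) Ry(pitch) Rx(roll)).
In Python, from cell import manip gives the robot as it stands.
- The arm moves only by the tool move_arm, never from a script. Its argument "deltas" is text: rows parted by semicolons, each of 5 numbers parted by spaces: the opening in per cent of the stroke, from 0 (shut) to 100 (fully open), then the shift along the tool's x, y, z as a fraction of full scale, then the turn about the tool's z as a fraction of full scale. In form: grip x y z turn; .... A call has 1 to 20 rows; each row is the pose to reach, as a shift and turn from the pose commanded when the call began, along the tool's axes at that moment; what a row does not reach only later rows make up. Full scale, the value 1, is 0.25 m for a shift and pi/2 rad for a turn. A row lasts 1/12 s, in which the tool goes at most 41.7 mm and 7.16 degrees, less where a joint would pass 70% of its speed; a pose out of reach is approached as far as the arm can. A call with a number of a shift or a turn outside -1 to 1 is refused whole. A call with a gripper value outside its range is refused whole. The fingers move at their own pace and stop on an object; the grip force is fixed at half the most. Time passes only in rows, so rows that repeat a pose let the fingers close. It gives the time, the measured TCP pose, the force, the opening and the grip force at its end, in the units of the state.
- manip.observe(): the state, without advancing time (a new reading comes with each control period).
- manip.capture(name): name is "side" or "top"; returns the picture (400x640x3 uint8, blue, green, red); there is no depth.
- manip.get_calibration(name): a dict with "fovy" (degrees; the focal length in pixels is half the picture's height over the tangent of half this angle, whatever the lens; pixels are square), "cx", "cy" (the principal point, pixels), "rvec" (rotation vector, rad) and "tvec" (3), from world to camera coordinates, as OpenCV has them. Camera axes: x right, y down, z forward; pixel columns grow to the right and rows downward; lengths in m; the calibration is good to about 2 mm. A picture is of the moment at which its call begins. get_calibration takes no time and is no camera call.
- manip.finish_job(): hands the job in; it is judged then, once.
The state is a dict: "time": time; "joint_positions": joint angles; "joint_velocities": joint speeds; "tau": joint torques, N m; "eef_pos": TCP position; "tcp_rot": TCP orientation; "contact_force": force on the tool from outside, world axes, zero at the start; "moment": the same for the moment, N m; "grip_width": opening from 0.0 (shut) to 1.0 (fully open); "gripper_force": force on a finger pad.
Only numpy, scipy, OpenCV 4.12 (cv2) and the standard library are available. Lean on these libraries where they do the work, as an engineer would, in place of code of your own. Each camera call takes 0.05 s, during which the arm holds its last target. There are 200 camera calls.

### The job

Pick up the blue tray by its black bar and tip all five red balls over its low lip into the dispenser's hopper, with the gate still shut, then set the empty tray back upright on the bench and let go of it. Next swing the sprung gate arm fully forward, away from the hopper trough, to its stop so that all five balls run down into the yellow bin, and finish while still holding the arm against its stop with the fingers. Leave the two paint bottles, the white palette and the yellow bin where they are.

Things in the scene. Friction and masses are not known exactly. Their poses are not given: they have to be found in the camera images.
- feeder: Plywood ball dispenser fixed to the bench, about 150 x 270 mm, 240 mm tall: a trough 90 mm wide inside (x -45 to +45) sloping down (1 in 4) along its +y axis to an open end at y = +120, floor there 74 mm up. The hopper is its upper part, y -135 to 0. Origin on the bench top below the middle of the gate, z up; yaw varies within 0.25 rad.
- hopper (a point): Middle of the hopper's open mouth: x = 0, y = -80, z = 185 mm in the feeder's frame. Orange side boards widen the mouth from 90 to about 150 mm at their tops, which reach up to 235 mm above the bench at the back. The plain back wall at y = -150 to -125 has its top 200 mm above the bench.
- gate (a point): Bottom middle of the gate, a yellow blade across the trough: x = 0, y = 0, z = 103 mm in the feeder's frame (trough floor there; the floor is 138 mm up at the back of the hopper). Shut, the blade's top is 163 mm above the bench. Only it keeps the balls in the hopper.
- gate_arm (a joint): Gate arm angle, rad: 0 = gate shut (sprung rest), 1.2 = at its stop, gate open (balls clear from 1.1). Arm and gate blade are one rigid piece turning about a line along the feeder's y. Rising from 0, the roller goes over the top from the feeder's -x side to its +x side (forward). The spring pushes back all the way, 3 N at the roller at rest, 9 to 10 N at the stop; let go, it snaps shut.
- roller (a point): Centre of the black rubber roller on the arm's free end, 24 mm diameter, 40 mm long along the feeder's y. The arm's steel plate is at its -y end only; the rest is free all round. In the feeder's frame (mm): at rest x -5, y 86, z 238; mid-arc z 258; at the stop x 119, z 239. Can be pushed from its -x side with closed fingers pointing down, or gripped from above.
- gate_pivot (a point): Point on the gate arm's hinge axis level with the middle of the roller: x 58, y 86, z 148 mm in the feeder's frame, fixed to the feeder. The axis is parallel to the feeder's y. The roller's centre is 110 mm from it, and at angle 0 leans 0.61 rad from upright towards the feeder's -x.
- tray: Loose blue plastic tray, 84 mm (x) by 130 mm (y), 0.15 to 0.31 kg, origin at the centre of its underside, z up. Floor 5 mm, walls 4 mm thick and 35 mm high at both sides and the -y end; open at +y but for a low lip. Uprights at x = -40 and +40 mm carry the grip bar over its middle. Yaw varies by 0.45 rad; +y points roughly to the world's +y. It carries five balls.
- grip_bar (a point): Centre of the tray's black grip bar, 85 mm above the tray's underside over its middle; the bar runs along the tray's x, 12 mm thick (tray's y), 22 mm tall, 76 mm between uprights.
- tray_lip (a point): Top middle of the tray's low lip at its +y end: x 0, y 65, z 9 mm in the tray's frame; 4 mm above the tray's floor. The balls roll over it once that end is tipped down by about 30 to 40 degrees; 55 empties the tray.
- bin: Loose yellow stacking bin, 140 x 140 mm, 0.4 kg, walls 4 mm thick, origin at the centre of its underside; low wall 50 mm high at its -y end under the dispenser's lower end, high wall 95 mm at +y. It stands in line with the trough, its centre at y = +185 mm in the feeder's frame.
- paint_green: Bystander: green paint bottle, 38 mm diameter, 115 mm tall, origin at the centre of its underside.
- paint_orange: Bystander: orange paint bottle, 38 mm diameter, 115 mm tall, origin at the centre of its underside.
- palette: Bystander: white round palette dish, 110 mm diameter, 18 mm tall, origin at the centre of its underside.
- ball1_center (a point): Centre of red ball 1 of five alike: diameter 34 mm, 14 g, polished and slippery, loose; they start in the tray.
- ball2_center (a point): Centre of red ball 2 of five alike: diameter 34 mm, 14 g, polished and slippery, loose; they start in the tray.
- ball3_center (a point): Centre of red ball 3 of five alike: diameter 34 mm, 14 g, polished and slippery, loose; they start in the tray.
- ball4_center (a point): Centre of red ball 4 of five alike: diameter 34 mm, 14 g, polished and slippery, loose; they start in the tray.
- ball5_center (a point): Centre of red ball 5 of five alike: diameter 34 mm, 14 g, polished and slippery, loose; they start in the tray.

How it is judged:
By the outcome, as a careful person would: the job done as asked, in the order asked, and still so for the second after the job is handed in, while the arm keeps its last pose, push and grip.
It also fails if it takes over 72 s, if anything falls off the work surface, if the arm or the gripper's body presses on something with over 40 N, if the wrist force passes 120 N, or if a joint passes its speed limit or range.

## Working session

There is one attempt and no reset: what is moved stays moved. The work goes in short steps, Python scripts to look and compute and a tool call to move; the robot and the scene stay as the last step left them, time stands still between calls to the robot, and variables do not carry over. Pictures are saved under pics/ and viewed, at most 10 in all, crops included, and the job is handed in when it is done.

Besides the shell and the picture viewer there is one more tool, called after "Request:" as name(argument=value, ...) on one line, values as JSON. move_arm: Moves the arm, as the interface text tells. Its arguments: {"type":"object","properties":{"deltas":{"type":"string"}},"required":["deltas"]}

```bash
ls; mkdir -p pics; python3 - <<'E'
from cell import manip
import cv2
for n in("side","top"):
    cv2.imwrite(f"pics/{n}0.png",manip.capture(n)); print(n,manip.get_calibration(n))
print(manip.nose_length,manip.observe())
E
```

```text
pics
side {'fovy': 43.91576740185177, 'cx': 313.92533582703754, 'cy': 197.4750610709418, 'rvec': array([ 1.00179637, -2.42835311,  1.03796561]), 'tvec': array([0.36062299, 0.37570831, 1.04775305])}
top {'fovy': 55.38688030534457, 'cx': 323.0933007832675, 'cy': 201.84700941111868, 'rvec': array([ 2.1856944 , -2.15767864,  0.07541443]), 'tvec': array([-0.00698685,  0.52350735,  1.02423088])}
0.011 {'time': 0.1, 'joint_positions': array([ 1.03227355,  0.60006634, -0.00251696,  1.60005424,  0.00178795,
        0.94292442, -0.07980254]), 'joint_velocities': array([ 1.20379573e-03, -1.49609633e-03,  9.10178890e-05, -1.46120398e-03,
       -7.05606175e-04,  4.93107580e-04, -3.97667845e-04]), 'tau': array([ 6.35165692e-03, -7.77990532e+01,  1.57069691e+00, -2.58624995e+01,
        1.27853028e-02,  5.45029368e-03, -5.43180391e-06]), 'eef_pos': array([ 0.32283774, -0.64868887,  0.2414868 ]), 'tcp_rot': array([-3.14014905e+00,  1.39631571e-04,  4.61849946e-01]), 'contact_force': array([ 0.25735194, -0.23323461,  0.30920245]), 'moment': array([ 0.04420199, -0.05151791, -0.03311487]), 'gripper_force': 0.0, 'grip_width': 0.9996819593273818}
```

View pics/top0.png

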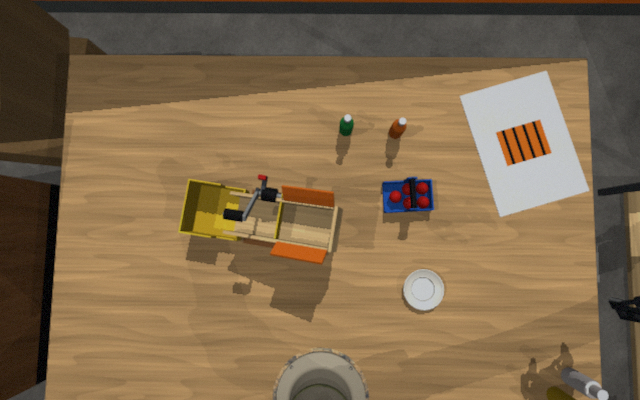

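View pics/side0.png

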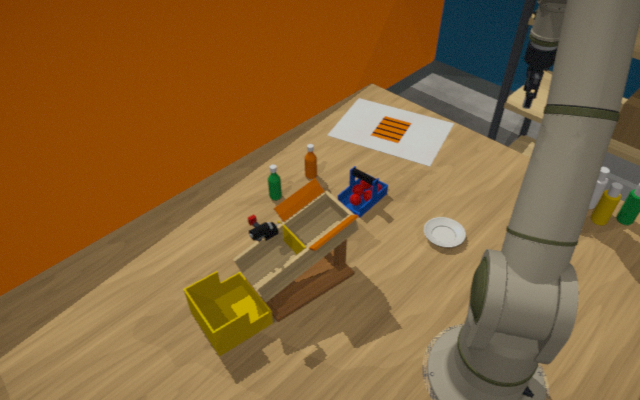

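The top view has world +y to the left: the feeder is at columns 180–340, the tray near (408,196), the palette at (424,290), and the bottles near (346,125) and (398,128). Next I'll enlarge the scene and measure it.

```bash
cat > h.py <<'E'
import numpy as np, cv2
from cell import manip
def cal(n):
    c=manip.get_calibration(n); f=200/np.tan(np.radians(c["fovy"])/2)
    K=np.array([[f,0,c["cx"]],[0,f,c["cy"]],[0,0,1.]]); R=cv2.Rodrigues(c["rvec"])[0]
    return K,R,np.array(c["tvec"]).ravel()
def ray(n,uv):
    K,R,t=cal(n); d=R.T@np.linalg.solve(K,np.r_[uv,1.]); return -R.T@t,d
def onz(n,uv,z):
    o,d=ray(n,uv); return o+d*(z-o[2])/d[2]
def tri(a,b):
    (o,d),(p,e)=ray("top",a),ray("side",b)
    s=np.linalg.lstsq(np.c_[d,-e],p-o,rcond=None)[0]; x,y=o+s[0]*d,p+s[1]*e
    return (x+y)/2,np.linalg.norm(x-y)
def pix(n,P):
    K,R,t=cal(n); q=K@(R@np.asarray(P)+t); return q[:2]/q[2]
def blobs(img,lo,hi,amin=15):
    m=cv2.inRange(cv2.cvtColor(img,cv2.COLOR_BGR2HSV),lo,hi)
    n,l,s,c=cv2.connectedComponentsWithStats(m)
    return m,[(i,s[i,4],c[i].round(1),s[i,:4]) for i in range(1,n) if s[i,4]>=amin],l
E
python3 - <<'E'
from h import *
t=cv2.imread("pics/top0.png");s=cv2.imread("pics/side0.png")
print("cam",ray("top",(320,200))[0],ray("side",(320,200))[0])
cv2.imwrite("pics/topc.png",cv2.resize(t[165:275,170:350],None,fx=4.4,fy=4.4,interpolation=cv2.INTER_CUBIC))
cv2.imwrite("pics/tray.png",np.hstack([cv2.resize(t[165:225,370:450],None,fx=5,fy=5,interpolation=cv2.INTER_CUBIC),cv2.resize(s[160:220,325:405],None,fx=5,fy=5,interpolation=cv2.INTER_CUBIC)]))
for nm,im in(("top",t),("side",s)):
  for c,lo,hi in(("blue",(108,150,50),(125,255,255)),("black",(0,0,0),(180,255,32)),("orange",(5,200,120),(14,255,255)),("yellow",(24,200,90),(32,255,255))):
    print(nm,c,[(a,tuple(map(float,x)),b.tolist()) for _,a,x,b in blobs(im,lo,hi)[1] if 165<x[0]<450 and 150<x[1]<350])
E
```

```text
cam [ 0.43612792 -0.01579718  1.06428405] [-0.11263433  0.60086736  0.99762922]
top blue [(np.int32(715), (403.3, 196.0), [383, 178, 50, 35])]
top black [(np.int32(145), (412.3, 193.0), [409, 179, 7, 29]), (np.int32(171), (268.4, 194.6), [261, 188, 16, 14]), (np.int32(172), (232.7, 214.6), [224, 209, 19, 12])]
top orange [(np.int32(705), (307.6, 195.6), [282, 186, 51, 21]), (np.int32(731), (298.4, 252.5), [271, 242, 56, 22])]
top yellow [(np.int32(15), (192.7, 181.0), [188, 180, 11, 4]), (np.int32(15), (186.9, 191.0), [186, 185, 3, 13]), (np.int32(17), (214.4, 204.0), [211, 200, 6, 11]), (np.int32(20), (228.5, 204.4), [225, 202, 8, 6]), (np.int32(52), (217.4, 222.5), [214, 214, 9, 15]), (np.int32(17), (230.1, 226.6), [227, 224, 7, 7]), (np.int32(21), (202.5, 234.2), [195, 233, 16, 3])]
side blue [(np.int32(468), (362.0, 195.7), [339, 174, 48, 42])]
side black [(np.int32(127), (362.3, 176.1), [353, 169, 20, 16]), (np.int32(254), (263.8, 231.6), [250, 224, 28, 16])]
side orange []
side yellow [(np.int32(285), (292.3, 240.1), [283, 225, 22, 28]), (np.int32(4392), (227.2, 309.7), [184, 272, 89, 83])]
```

View pics/topc.png

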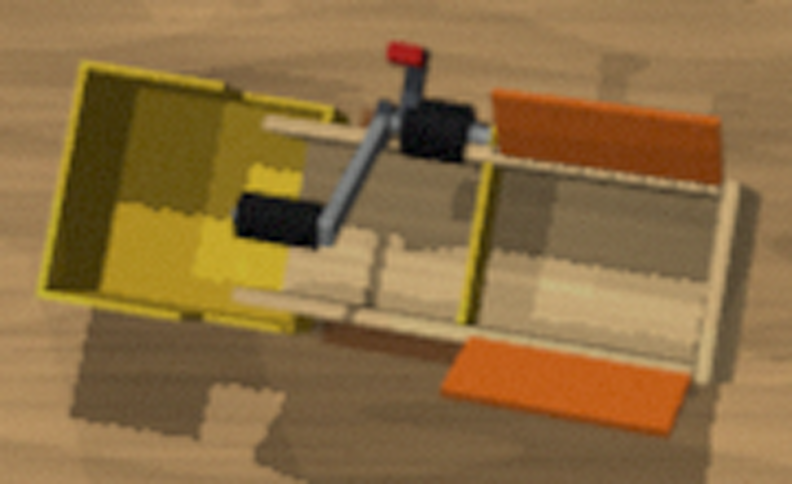

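View pics/tray.png

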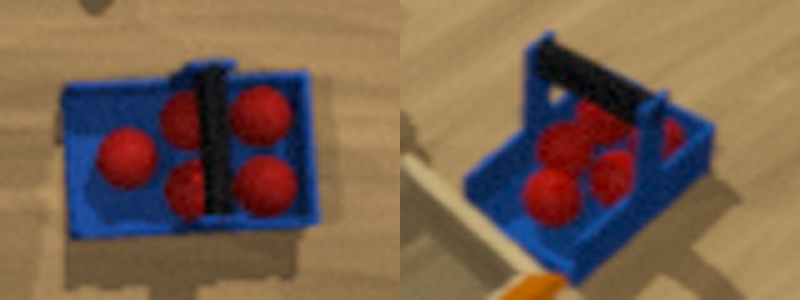

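In the enlarged top view the blade's top edge runs from (281.4,202.5) to (275.7,238.2) and the back wall's top corners are near (336.5,206) and (330,252). The roller is at (233,214.6). The tray's low lip is at its left (+y) end, and the bar is centred near (412.3,193).

```bash
python3 - <<'E'
from h import *
np.set_printoptions(precision=4,suppress=True)
t=cv2.imread("pics/top0.png");s=cv2.imread("pics/side0.png")
# feeder
g1,g2=[onz("top",p,.163) for p in((281.4,202.5),(275.7,238.2))]
b=[onz("top",p,.2) for p in((338.2,205.9),(331.8,252.0),(334.8,205.9),(328.4,252.))]
print("gate",g1,g2,np.linalg.norm(g1-g2)); print("back",*b,np.linalg.norm(b[0]-b[1]))
# roller
r,e=tri((232.7,214.6),(258.,231.)); print("roller onz",onz("top",(232.7,214.6),.238),"tri",r,e)
G=(g1+g2)/2; Bm=(b[0]+b[1])/2
print("dist gate-back outer",np.linalg.norm((G-Bm)[:2]), "inner",np.linalg.norm((G-(b[2]+b[3])/2)[:2]))
d=(g1-g2)[:2]; print("yaw gate",np.arctan2(d[1],d[0])); d=(b[0]-b[1])[:2]; print("yaw wall",np.arctan2(d[1],d[0]))
d=(G-Bm)[:2]; print("yaw axis",np.arctan2(-d[0],d[1]))
# bar
m,bl,l=blobs(t,(0,0,0),(180,255,32))
i=[x for x in bl if 400<x[2][0]<420 and 180<x[2][1]<210][0][0]
pts=np.argwhere(l==i)[:,::-1].astype(float)
W=np.array([onz("top",p,.096)[:2] for p in pts]); c=W.mean(0); v=np.linalg.svd(W-c)[2][0]; v*=np.sign(v[0])
print("bar top",c,"yaw",np.arctan2(v[1],v[0]),"len",np.ptp((W-c)@v))
print("bar tri",tri((412.3,193),(362.3,176.1)))
m,bl,l=blobs(t,(108,150,50),(125,255,255)); 
rr=cv2.minAreaRect(np.argwhere(m[160:230,370:450]>0)[:,::-1].astype(np.float32)); print("tray rect px",rr)
E
```

```text
gate [0.5089 0.0968 0.163 ] [0.4243 0.1083 0.163 ] 0.08543398314178352
back [ 0.4998 -0.0374  0.2   ] [ 0.3956 -0.024   0.2   ] [ 0.4997 -0.0296  0.2   ] [ 0.3955 -0.0164  0.2   ] 0.10505806465707916
roller onz [0.4751 0.193  0.238 ] tri [0.4759 0.1939 0.2372] 0.002101105324238077
dist gate-back outer 0.13455021341710838 inner 0.1269582735052951
yaw gate -0.13563381239879596
yaw wall -0.12732413742715873
yaw axis -0.14112381410365094
bar top [ 0.5428 -0.2283] yaw 0.061661582992256866 len 0.07205754105774115
bar tri (array([ 0.5456, -0.2295,  0.0839]), np.float64(0.0040762626233625315))
tray rect px ((37.4264030456543, 34.49139404296875), (32.887725830078125, 49.03925704956055), 87.20729064941406)
```

Request:
move_arm(deltas="100 0.77 -0.555 0 0;100 0.77 -0.555 0 0;100 0.77 -0.555 0 0;100 0.77 -0.555 0 0;100 0.77 -0.555 0 0;100 0.77 -0.555 0 0;100 0.77 -0.555 0 0")

```text
time: 0.68
eef_pos: [0.4377, -0.4321, 0.2421]
tcp_rot: [-3.139, -0.003, 0.471]
contact_force: [0.0, -0.4, 0.6]
grip_width: 1.002
gripper_force: 0.0
```

Request:
move_arm(deltas="100 0.77 -0.555 0 0.256;100 0.77 -0.555 0 0.256;100 0.77 -0.555 0 0.256;100 0.77 -0.555 0 0.256;100 0.77 -0.555 0 0.256;100 0.77 -0.555 0 0.256;100 0.77 -0.555 0.3 0.256;100 0.77 -0.555 0.3 0.256;100 0.77 -0.555 0.3 0.256;100 0.77 -0.555 0.3 0.256")

```text
time: 1.52
eef_pos: [0.543, -0.2291, 0.1661]
tcp_rot: [-3.14, 0.004, 0.06]
contact_force: [0.2, 0.2, 1.1]
grip_width: 1.001
gripper_force: 0.0
```

Request:
move_arm(deltas="100 0 0 0.15 0;100 0 0 0.25 0;100 0 0 0.32 0;100 0 0 0.356 0;100 0 0 0.356 0;60 0 0 0.356 0;30 0 0 0.356 0;0 0 0 0.356 0;0 0 0 0.356 0;0 0 0 0.356 0;0 0 0 0.356 0;0 0 0 0.356 0;0 0 0 0.356 0")

```text
time: 2.6
eef_pos: [0.5444, -0.2292, 0.0789]
tcp_rot: [3.141, -0.001, 0.06]
contact_force: [-0.9, 0.6, 5.9]
grip_width: 0.13
gripper_force: 59.7
```

Request:
move_arm(deltas="0 0 0 -0.04 0;0 0 0 -0.1 0;0 0 0 -0.18 0;0 0 0 -0.27 0;0 0 0 -0.36 0;0 0 0 -0.45 0;0 0 0 -0.54 0;0 0 0 -0.63 0;0 0 0 -0.72 0;0 0 0 -0.81 0;0 0 0 -0.88 0;0 0 0 -0.94 0;0 0 0 -0.98 0;0 0 0 -1 0;0 0 0 -1 0")

```text
time: 3.85
eef_pos: [0.5441, -0.2291, 0.3291]
tcp_rot: [3.141, -0.001, 0.06]
contact_force: [0.0, 0.1, -2.5]
grip_width: 0.131
gripper_force: 58.6
```

```bash
cat >> h.py <<'E'
O=np.array([.4655,.103]); YAW=-.135
ex=np.array([np.cos(YAW),np.sin(YAW)]); ey=np.array([-ex[1],ex[0]])
def F(x,y): return O+x*ex+y*ey
def go(xy,z,yaw):
    s=manip.observe(); p=s["eef_pos"]; w=s["tcp_rot"][2]
    d=np.asarray(xy)-p[:2]; tx=np.array([np.cos(w),np.sin(w)]); ty=np.array([np.sin(w),-np.cos(w)])
    print("frac",np.round([d@tx/.25,d@ty/.25,(p[2]-z)/.25,(w-yaw)/(np.pi/2)],3),"tcp",p.round(4),"yaw",round(w,3),"F",np.round(s["contact_force"],1))
E
python3 - <<'E'
from h import *
cv2.imwrite("pics/side1.png",cv2.resize(manip.capture("side")[100:340,180:500],None,fx=2.4,fy=2.4))
go(F(0,-.095),.300,YAW)
E
```

```text
frac [-0.307 -0.971  0.113  0.124] tcp [ 0.5438 -0.2289  0.3282] yaw 0.06 F [ 0.3  0.2 -3.2]
```

View pics/side1.png

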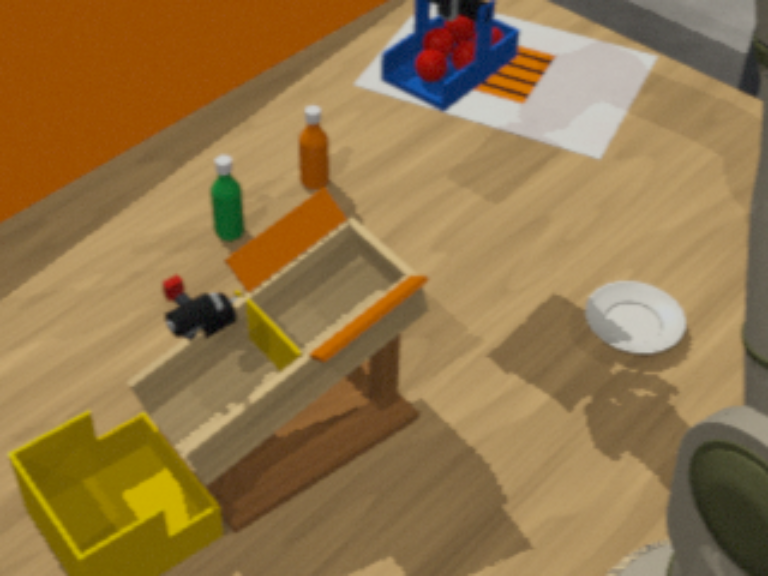

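The tray hangs level with all five balls, near (450,50) in the crop. Next, move it above the hopper.

Request:
move_arm(deltas="0 -0.01 -0.03 0 0;0 -0.03 -0.09 0 0.02;0 -0.05 -0.17 0 0.04;0 -0.08 -0.26 0 0.06;0 -0.11 -0.35 0 0.08;0 -0.14 -0.44 0 0.1;0 -0.17 -0.53 0 0.124;0 -0.2 -0.62 0 0.124;0 -0.23 -0.71 0 0.124;0 -0.26 -0.8 0 0.124;0 -0.28 -0.88 0 0.124;0 -0.297 -0.94 0 0.124;0 -0.307 -0.97 0 0.124;0 -0.307 -0.97 0 0.124;0 -0.307 -0.97 0 0.124")

```text
time: 5.15
eef_pos: [0.4528, 0.0082, 0.3279]
tcp_rot: [3.141, 0.001, -0.134]
contact_force: [0.3, 0.4, -2.4]
grip_width: 0.13
gripper_force: 58.6
```

```bash
python3 - <<'E'
from h import *
a=manip.capture("top")[150:290,170:390];b=manip.capture("side")[100:300,240:480]
cv2.imwrite("pics/b2.png",np.vstack([cv2.resize(a,(460,293)),cv2.resize(b,(460,300))]) if 0 else np.hstack([cv2.resize(a,(400,255)),cv2.resize(b[:153],(400,255))]))
go(F(0,-.080),.281,YAW)
E
```

```text
frac [-0.003 -0.065  0.188 -0.001] tcp [0.4532 0.0075 0.328 ] yaw -0.136 F [ 0.1 -0.3 -3.3]
```

View pics/b2.png

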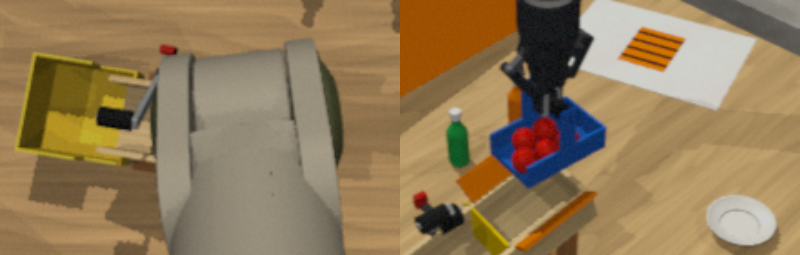

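The tray is aligned over the hopper, seen at (548,145) in the right panel. Since the tool can only yaw, I'll tip the tray by levering its underside on the back wall's top edge, letting the bar turn in the pads.

Request:
move_arm(deltas="0 -0.003 0.016 0.05 0;0 -0.003 0.016 0.1 0;0 -0.003 0.016 0.15 0;0 -0.003 0.016 0.18 0;0 -0.003 0.016 0.19 0;0 -0.003 0.016 0.196 0;0 -0.003 0.016 0.2 0;0 -0.003 0.016 0.2 0")

```text
time: 5.92
eef_pos: [0.452, 0.0044, 0.2785]
tcp_rot: [-3.142, -0.0, -0.135]
contact_force: [-0.0, -0.0, -2.7]
grip_width: 0.13
gripper_force: 58.6
```

Request:
move_arm(deltas="0 0 0 0.008 0;0 0 0 0.012 0;0 -0 -0.02 0.02 0;0 0 -0.046 0.028 0;0 0 -0.07 0.04 0;0 0 -0.092 0.052 0;0 0 -0.11 0.066 0;0 0 -0.13 0.08 0;0 0 -0.13 0.08 0;0 0 -0.13 0.08 0")

```text
time: 6.75
eef_pos: [0.4569, 0.0357, 0.2598]
tcp_rot: [3.139, -0.002, -0.134]
contact_force: [-3.7, -7.0, 25.2]
grip_width: 0.132
gripper_force: 105.5
```

```bash
python3 - <<'E'
from h import *
b=manip.capture("side")[110:270,250:450]
cv2.imwrite("pics/s3.png",cv2.resize(b,None,fx=3,fy=3))
go(F(0,-.0532),.247,YAW)
E
```

```text
frac [-0.002 -0.059  0.052  0.   ] tcp [0.4569 0.0355 0.2599] yaw -0.135 F [-3.3 -7.9 25.7]
```

View pics/s3.png

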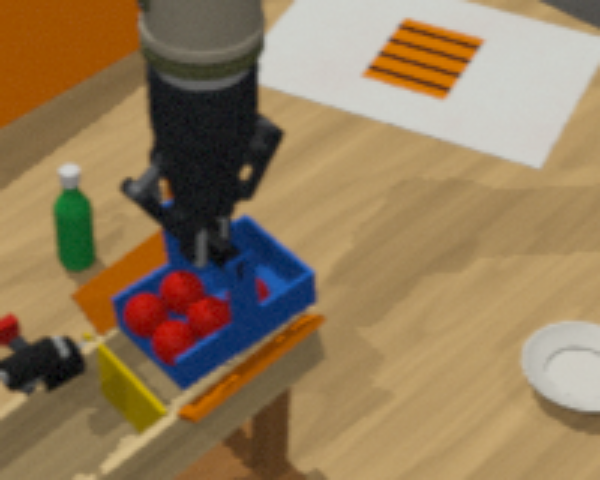

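The balls (145,315)–(205,315) have rolled to the lip; the tray is tilted only about 15–20° and has slid toward the gate (130,390). I'll lift and retreat a little, then read the tilt numerically from the near side wall's lower edge.

Request:
move_arm(deltas="0 0 0 -0.03 0;0 0 0.03 -0.07 0;0 0 0.07 -0.12 0;0 0 0.1 -0.16 0;0 0 0.1 -0.16 0;0 0 0.1 -0.16 0")

```text
time: 7.3
eef_pos: [0.4529, 0.0124, 0.2982]
tcp_rot: [-3.141, -0.001, -0.135]
contact_force: [0.0, -0.1, -2.6]
grip_width: 0.129
gripper_force: 59.3
```

```bash
cat >> h.py <<'E'
def tilt(xw=-.042):
    "lower edge of the tray's near side wall, rays onto the feeder plane x=xw: returns slope deg and end points (y,z)"
    im=manip.capture("side"); m,bl,l=blobs(im,(105,130,30),(128,255,255))
    bl=[x for x in bl if 240<x[2][0]<450 and 100<x[2][1]<300]; i=max(bl,key=lambda x:x[1])[0]
    q=[]
    for u in range(*np.where((l==i).any(0))[0][[0,-1]]):
        v=np.where(l[:,u]==i)[0].max()+.5
        o,d=ray("side",(u,v)); n=np.r_[ex,0]; k=((O+xw*ex-o[:2])@ex)/(d@n); P=o+k*d; q.append(((P[:2]-O)@ey,P[2],u,v))
    q=np.array(q); return q
E
python3 - <<'E'
from h import *
np.set_printoptions(precision=3,suppress=True)
q=tilt(); print(q[::3])
go(F(0,-.0532),.247,YAW)
E
```

```text
[[  0.025   0.319 294.    199.5  ]
 [  0.018   0.302 297.    204.5  ]
 [  0.011   0.289 300.    207.5  ]
 [  0.004   0.276 303.    210.5  ]
 [ -0.003   0.263 306.    213.5  ]
 [ -0.01    0.249 309.    216.5  ]
 [ -0.018   0.235 312.    219.5  ]
 [ -0.026   0.221 315.    222.5  ]
 [ -0.034   0.219 318.    221.5  ]
 [ -0.042   0.217 321.    220.5  ]
 [ -0.051   0.218 324.    218.5  ]
 [ -0.059   0.219 327.    216.5  ]
 [ -0.067   0.22  330.    214.5  ]
 [ -0.076   0.218 333.    213.5  ]
 [ -0.084   0.219 336.    211.5  ]
 [ -0.093   0.22  339.    209.5  ]
 [ -0.101   0.218 342.    208.5  ]
 [ -0.11    0.219 345.    206.5  ]
 [ -0.119   0.22  348.    204.5  ]
 [ -0.128   0.221 351.    202.5  ]
 [ -0.136   0.222 354.    200.5  ]
 [ -0.145   0.22  357.    199.5  ]]
frac [ 0.002 -0.152  0.203  0.   ] tcp [0.453 0.013 0.298] yaw -0.135 F [ 0.2 -0.3 -2.9]
```

The tray had sprung back level, so the 60 N grip squares the bar. I'll open the fingers in step with the tilt angle, tipping slowly over the wall edge with the bar caged between the pads.

Request:
move_arm(deltas="0 0 0.03 0.04 0;0 0 0.047 0.075 0;0 0 0.047 0.084 0;0 0 0.047 0.086 0;15 0 0.03 0.09 0;16 0 0.015 0.093 0;17 0 0 0.096 0;18 0 -0.015 0.104 0;19 0 -0.03 0.112 0;20.5 0 -0.043 0.12 0;20.5 0 -0.043 0.12 0;21.5 0 -0.056 0.129 0;22.5 0 -0.07 0.138 0;23.2 0 -0.084 0.148 0;23.2 0 -0.084 0.148 0;23.2 0 -0.084 0.148 0")

```text
time: 8.68
eef_pos: [0.4555, 0.033, 0.2611]
tcp_rot: [3.141, 0.0, -0.135]
contact_force: [0.5, 0.9, 0.5]
grip_width: 0.23
gripper_force: 0.5
```

```bash
python3 - <<'E'
from h import *
b=manip.capture("side")[110:270,250:450]
cv2.imwrite("pics/s4.png",cv2.resize(b,None,fx=3,fy=3))
go(F(0,-.0572),.249,YAW)
E
```

```text
frac [ 0.002 -0.055  0.049  0.   ] tcp [0.4555 0.0328 0.2612] yaw -0.135 F [-0.3  1.2 -0.1]
```

View pics/s4.png

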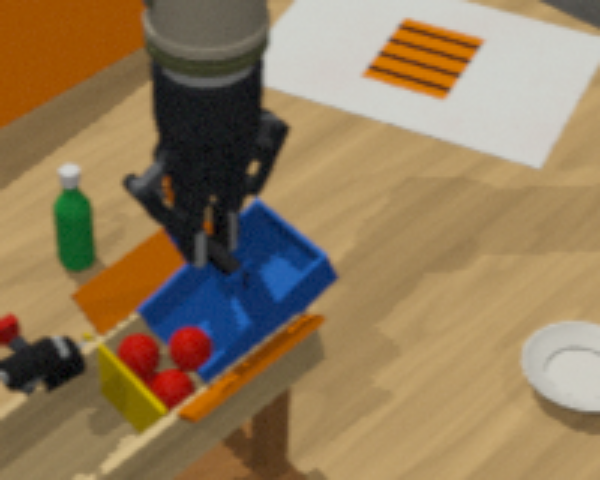

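At least three balls are out, at (138,355), (190,347) and (172,387), and the tray is tipped about 40° and resting calmly. I'll tip it further to empty it.

Request:
move_arm(deltas="25 0 -0.01 0.01 0;26.5 0 -0.02 0.02 0;28 0 -0.03 0.035 0;29 0 -0.04 0.05 0;30 0 -0.05 0.065 0;31 0 -0.055 0.08 0;31 0 -0.055 0.08 0;31 0 -0.055 0.08 0;31 0 -0.055 0.08 0;31 0 -0.055 0.08 0")

```text
time: 9.57
eef_pos: [0.4579, 0.0476, 0.2412]
tcp_rot: [-3.14, -0.001, -0.134]
contact_force: [0.6, 5.8, 2.8]
grip_width: 0.309
gripper_force: 2.9
```

```bash
python3 - <<'E'
from h import *
b=manip.capture("side")[110:270,250:450]
cv2.imwrite("pics/s5.png",cv2.resize(b,None,fx=4,fy=3.75))
go(F(0,-.0572),.249,YAW)
E
```

```text
frac [ 0.     0.005 -0.031  0.001] tcp [0.4579 0.0476 0.2413] yaw -0.134 F [0.3 5.6 2.8]
```

View pics/s5.png

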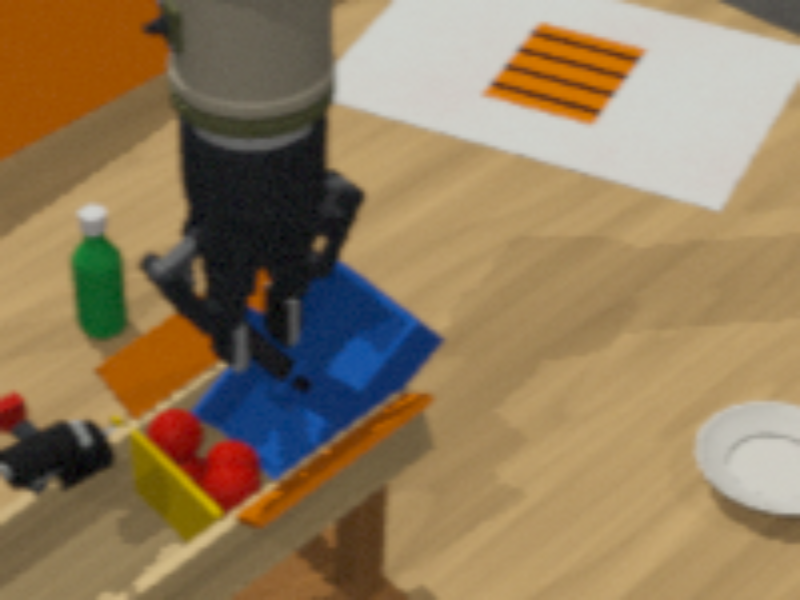

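The tray is empty and steep; balls sit behind the gate at (175,435), (232,470). Now regrip the bar and lift straight up and back.

Request:
move_arm(deltas="31 0 0 0.015 0;31 0 0 0.03 0;29 0 0 0.03 0;27 0 0 0.03 0;25 0 0 0.03 0;25 0 0 0.03 0")

```text
time: 10.12
eef_pos: [0.4594, 0.0525, 0.2351]
tcp_rot: [-3.134, -0.004, -0.13]
contact_force: [-2.2, 24.6, 13.7]
grip_width: 0.258
gripper_force: 24.8
```

Request:
move_arm(deltas="25 0 0 -0.03 0;23 0 0 -0.05 0;20 0 0 -0.07 0;10 0 0 -0.1 0;0 0 0.01 -0.13 0;0 0 0.02 -0.17 0;0 0 0.03 -0.2 0;0 0 0.04 -0.24 0;0 0 0.04 -0.24 0")

```text
time: 10.87
eef_pos: [0.4565, 0.0356, 0.2954]
tcp_rot: [-3.141, -0.002, -0.136]
contact_force: [0.5, 0.0, -2.1]
grip_width: 0.219
gripper_force: 58.7
```

```bash
python3 - <<'E'
from h import *
np.set_printoptions(precision=3,suppress=True)
q=tilt(); print(q[::3])
go(F(0,-.11),.33,YAW)
E
```

```text
[[  0.006   0.303 302.    201.5  ]
 [ -0.001   0.296 305.    202.5  ]
 [ -0.009   0.283 308.    205.5  ]
 [ -0.016   0.269 311.    208.5  ]
 [ -0.024   0.256 314.    211.5  ]
 [ -0.032   0.242 317.    214.5  ]
 [ -0.04    0.228 320.    217.5  ]
 [ -0.048   0.21  323.    221.5  ]
 [ -0.056   0.201 326.    222.5  ]
 [ -0.065   0.189 329.    224.5  ]
 [ -0.073   0.19  332.    222.5  ]
 [ -0.082   0.198 335.    218.5  ]
 [ -0.09    0.202 338.    215.5  ]
 [ -0.099   0.21  341.    211.5  ]
 [ -0.107   0.217 344.    207.5  ]
 [ -0.116   0.225 347.    203.5  ]
 [ -0.124   0.232 350.    199.5  ]
 [ -0.133   0.236 353.    196.5  ]
 [ -0.141   0.244 356.    192.5  ]
 [ -0.149   0.251 359.    188.5  ]
 [ -0.158   0.255 362.    185.5  ]]
frac [ 0.001  0.169 -0.142 -0.001] tcp [0.456 0.036 0.295] yaw -0.136 F [-0.3 -0.8 -2.2]
```

The tray is held but still tilted about 40°, with its lip near z 0.19. I'll square it by sliding its front underside back over the back wall's edge.

Request:
move_arm(deltas="0 0 0.03 -0.06 0;0 0 0.07 -0.12 0;0 0 0.12 -0.1 0;0 0 0.15 -0.06 0;0 0 0.15 -0.02 0;0 0 0.15 0.012 0;0 0 0.19 0.008 0;0 0 0.224 0.004 0;0 0 0.26 0.006 0;0 0 0.3 0.008 0;0 0 0.34 0.016 0;0 0 0.372 0.024 0;0 0 0.4 0.038 0;0 0 0.436 0.052 0;0 0 0.436 0.052 0")

```text
time: 12.17
eef_pos: [0.4417, -0.0727, 0.2808]
tcp_rot: [-3.141, -0.001, -0.137]
contact_force: [-1.1, 1.7, 9.8]
grip_width: 0.112
gripper_force: 70.1
```

```bash
python3 - <<'E'
from h import *
np.set_printoptions(precision=3,suppress=True)
print(manip.observe()["grip_width"]); q=tilt(); print(q[::4])
go((.544,-.229),.33,.06)
E
```

```text
0.11166360497987773
[[ -0.043   0.283 321.    198.5  ]
 [ -0.053   0.268 325.    201.5  ]
 [ -0.064   0.249 329.    205.5  ]
 [ -0.075   0.233 333.    208.5  ]
 [ -0.087   0.214 337.    212.5  ]
 [ -0.099   0.197 341.    215.5  ]
 [ -0.111   0.189 345.    215.5  ]
 [ -0.123   0.192 349.    212.5  ]
 [ -0.135   0.191 353.    210.5  ]
 [ -0.147   0.186 357.    209.5  ]
 [ -0.16    0.185 361.    207.5  ]
 [ -0.172   0.185 365.    205.5  ]
 [ -0.185   0.184 369.    203.5  ]
 [ -0.197   0.183 373.    201.5  ]
 [ -0.211   0.178 377.    200.5  ]
 [ -0.224   0.177 381.    198.5  ]]
frac [ 0.49   0.566 -0.196 -0.125] tcp [ 0.442 -0.072  0.281] yaw -0.136 F [-2.   2.1  9.7]
```

Request:
move_arm(deltas="0 0 0 -0.06 0;0 0 0 -0.12 0;0 0.04 0.05 -0.16 -0.01;0 0.12 0.14 -0.16 -0.04;0 0.2 0.23 -0.16 -0.06;0 0.28 0.33 -0.16 -0.08;0 0.36 0.42 -0.16 -0.1;0 0.43 0.5 -0.1 -0.12;0 0.48 0.55 0 -0.125;0 0.49 0.566 0.14 -0.125;0 0.49 0.566 0.28 -0.125;0 0.49 0.566 0.42 -0.125;0 0.49 0.566 0.54 -0.125;0 0.49 0.566 0.62 -0.125;0 0.49 0.566 0.66 -0.125;0 0.49 0.566 0.66 -0.125;0 0.49 0.566 0.66 -0.125")

```text
time: 13.63
eef_pos: [0.5437, -0.2286, 0.1158]
tcp_rot: [-3.142, 0.0, 0.061]
contact_force: [-0.0, -0.8, -1.6]
grip_width: 0.115
gripper_force: 64.1
```

```bash
python3 - <<'E'
from h import *
go((.544,-.229),.078,.06)
t=manip.capture("side")
m,bl,l=blobs(t,(105,130,30),(128,255,255)); print([(a,c,b) for _,a,c,b in bl if 200<c[0]<450 and 100<c[1]<260])
# expected px of tray bottom corners at z=0.02
c,s=np.cos(.06),np.sin(.06)
for x,y in((-.042,.065),(-.042,-.065),(.042,.065)): print(pix("side",(.544+c*x-s*y,-.229+s*x+c*y,manip.observe()["eef_pos"][2]-.079)))
for u in range(338,395,4):
    v=np.where(m[150:260,u])[0]; print(u,v.max()+150 if len(v) else None,end="; ")
E
```

```text
frac [0.001 0.002 0.151 0.001] tcp [ 0.5437 -0.2286  0.1158] yaw 0.061 F [-0.  -0.8 -1.6]
[(np.int32(1227), array([360.8, 190.9]), array([337, 163,  50,  50], dtype=int32))]
[360.09258925 207.38714835]
[387.74888756 183.58831088]
[336.65230655 193.78178888]
338 198; 342 202; 346 205; 350 207; 354 209; 358 212; 362 209; 366 206; 370 203; 374 200; 378 196; 382 193; 386 184; 390 None; 394 None;
```

Request:
move_arm(deltas="0 0 0 0.05 0;0 0 0 0.08 0;0 0 0 0.095 0;0 0 0 0.1 0;0 0 0 0.105 0;0 0 0 0.11 0;0 0 0 0.11 0")

```text
time: 14.27
eef_pos: [0.5456, -0.2278, 0.0954]
tcp_rot: [3.141, -0.007, 0.062]
contact_force: [-12.5, 9.7, 64.5]
grip_width: 0.115
gripper_force: 77.7
```

Request:
move_arm(deltas="0 0 0 -0.03 0;8 0 0 -0.03 0;15 0 0 -0.03 0;20 0 0 -0.03 0;30 0 0 -0.03 0;60 0 0 -0.03 0;90 0 0 -0.03 0;100 0 0 -0.03 0;100 0 0 -0.03 0;100 0 0 -0.03 0")

```text
time: 15.1
eef_pos: [0.5436, -0.2282, 0.0955]
tcp_rot: [-3.142, 0.0, 0.061]
contact_force: [0.5, 0.9, 1.0]
grip_width: 0.981
gripper_force: 0.0
```

Request:
move_arm(deltas="100 0 0 -0.1 0;100 0 0 -0.25 0;100 0 0 -0.4 0;100 0 0 -0.55 0;100 0 0 -0.7 0;100 0 0 -0.85 0;100 0 0 -0.95 0;100 0 0 -0.95 0")

```text
time: 15.77
eef_pos: [0.5456, -0.2291, 0.3391]
tcp_rot: [3.138, -0.008, 0.061]
contact_force: [0.1, 0.1, 0.1]
grip_width: 1.002
gripper_force: 0.0
```

```bash
python3 - <<'E'
from h import *
np.set_printoptions(precision=3,suppress=True)
t=manip.capture("side");cv2.imwrite("pics/s6.png",t)
tp=manip.capture("top");cv2.imwrite("pics/t6.png",tp)
m,bl,l=blobs(t,(105,130,30),(128,255,255)); print([(a,c,b) for _,a,c,b in bl if 200<c[0]<450 and 100<c[1]<260])
for nm,im in(("side",t),("top",tp)):
  hsv=cv2.cvtColor(im,cv2.COLOR_BGR2HSV); r=cv2.inRange(hsv,(0,190,70),(3,255,255))|cv2.inRange(hsv,(174,190,70),(180,255,255))
  n,l,s,c=cv2.connectedComponentsWithStats(r); print(nm,[(s[i,4],c[i],s[i,2:4]) for i in range(1,n) if s[i,4]>15])
go(F(-.05,.09),.30,YAW)
E
```

```text
[(np.int32(1154), array([361.9, 194.6]), array([338, 167,  49,  50], dtype=int32))]
side [(np.int32(38), array([251.763, 219.395]), array([7, 8], dtype=int32)), (np.int32(222), array([305.766, 233.491]), array([29, 21], dtype=int32))]
top [(np.int32(30), array([261.733, 177.033]), array([8, 5], dtype=int32)), (np.int32(628), array([291.446, 223.704]), array([27, 37], dtype=int32))]
frac [-0.357 -1.734  0.137  0.125] tcp [ 0.544 -0.228  0.334] yaw 0.061 F [-0.3 -0.2 -0.7]
```

No red pixels appear outside the hopper apart from the arm's own red knob, and the tray stands at its old place. Next is the gate arm.

Request:
move_arm(deltas="50 -0.18 -0.87 0 0;0 -0.18 -0.87 0 0.06;0 -0.18 -0.87 0 0.125;0 -0.18 -0.87 0 0.125;0 -0.18 -0.87 0 0.125;0 -0.18 -0.87 0 0.125;0 -0.18 -0.87 0 0.125;0 -0.18 -0.87 0 0.125")

```text
time: 16.53
eef_pos: [0.4849, -0.0134, 0.3322]
tcp_rot: [3.141, 0.002, -0.133]
contact_force: [-0.4, -0.1, 0.2]
grip_width: 0.002
gripper_force: 0.0
```

```bash
python3 - <<'E'
from h import *
go(F(-.05,.09),.236,YAW)
E
```

```text
frac [-0.338 -0.812  0.385  0.001] tcp [ 0.4849 -0.0134  0.3322] yaw -0.133 F [-0.4 -0.1  0.2]
```

Request:
move_arm(deltas="0 -0.338 -0.812 0 0;0 -0.338 -0.812 0 0;0 -0.338 -0.812 0 0;0 -0.338 -0.812 0 0;0 -0.338 -0.812 0 0;0 -0.338 -0.812 0 0;0 -0.338 -0.812 0 0;0 -0.338 -0.812 0.12 0;0 -0.338 -0.812 0.25 0;0 -0.338 -0.812 0.34 0;0 -0.338 -0.812 0.385 0;0 -0.338 -0.812 0.385 0")

```text
time: 17.53
eef_pos: [0.4288, 0.1955, 0.2341]
tcp_rot: [3.137, 0.004, -0.138]
contact_force: [0.0, -0.0, -0.1]
grip_width: -0.006
gripper_force: 0.0
```

```bash
python3 - <<'E'
from h import *
go(F(.096,.09),.236,YAW)
r=onz("top",(232.7,214.6),.238)[:2]-O; print("roller feeder xy",r@ex,r@ey)
E
```

```text
frac [ 0.579 -0.015 -0.008 -0.002] tcp [0.4288 0.1955 0.2341] yaw -0.138 F [ 0.  -0.  -0.1]
roller feeder xy -0.0025560012705155336 0.09046327015718898
```

Request:
move_arm(deltas="0 0.05 -0.01 0 0;0 0.1 -0.01 0 0;0 0.14 -0.01 0 0;0 0.18 -0.01 0 0;0 0.22 -0.01 0 0;0 0.26 -0.01 0 0;0 0.3 -0.01 0 0;0 0.34 -0.01 0 0;0 0.38 -0.01 0 0;0 0.42 -0.01 0 0;0 0.46 -0.01 0 0;0 0.49 -0.01 0 0;0 0.52 -0.01 0 0;0 0.54 -0.01 0 0;0 0.54 -0.01 0 0")

```text
time: 18.78
eef_pos: [0.5614, 0.1817, 0.2358]
tcp_rot: [3.139, 0.007, -0.136]
contact_force: [-10.5, 1.4, -4.7]
grip_width: -0.004
gripper_force: 5.3
```

Request:
move_arm(deltas="0 0.02 0 0 0;0 0.04 0 0 0;0 0.05 0 0 0;0 0.05 0 0 0;0 0.05 0 0 0")

```text
time: 19.2
eef_pos: [0.5716, 0.1802, 0.2351]
tcp_rot: [3.138, 0.01, -0.135]
contact_force: [-13.3, 3.0, -8.5]
grip_width: -0.001
gripper_force: 7.0
```

Request:
move_arm(deltas="0 0.015 0 0 0;0 0.025 0 0 0;0 0.025 0 0 0;0 0.025 0 0 0")

```text
time: 19.53
eef_pos: [0.5758, 0.1795, 0.2347]
tcp_rot: [3.137, 0.014, -0.134]
contact_force: [-19.4, 2.7, -8.5]
grip_width: 0.0
gripper_force: 9.7
```

Request:
move_arm(deltas="0 0.008 0 0 0;0 0.008 0 0 0;0 0.008 0 0 0;0 0.008 0 0 0;0 0.008 0 0 0;0 0.008 0 0 0;0 0.008 0 0 0;0 0.008 0 0 0;0 0.008 0 0 0;0 0.008 0 0 0;0 0.008 0 0 0;0 0.008 0 0 0;0 0.008 0 0 0;0 0.008 0 0 0;0 0.008 0 0 0;0 0.008 0 0 0;0 0.008 0 0 0;0 0.008 0 0 0")

```text
time: 21.03
eef_pos: [0.5761, 0.1795, 0.2345]
tcp_rot: [3.136, 0.017, -0.134]
contact_force: [-25.0, 4.1, -3.7]
grip_width: -0.003
gripper_force: 12.6
```

```bash
python3 - <<'E'
from h import *
t=manip.capture("side");tp=manip.capture("top")
a=cv2.resize(t[140:370,170:400],(400,400));b=cv2.resize(tp[100:320,170:450],(400,314))
cv2.imwrite("pics/fin.png",np.hstack([a,cv2.copyMakeBorder(b,0,86,0,0,cv2.BORDER_CONSTANT)]))
for nm,im in(("side",t),("top",tp)):
  hsv=cv2.cvtColor(im,cv2.COLOR_BGR2HSV); r=cv2.inRange(hsv,(0,190,70),(3,255,255))|cv2.inRange(hsv,(174,190,70),(180,255,255))
  n,l,s,c=cv2.connectedComponentsWithStats(r); print(nm,[(s[i,4],c[i].round(),s[i,2:4]) for i in range(1,n) if s[i,4]>10])
go(F(.1,.09),.236,YAW)
E
```

```text
side [(np.int32(137), array([207., 313.]), array([17, 22], dtype=int32))]
top [(np.int32(28), array([262., 177.]), array([7, 5], dtype=int32))]
frac [ 0.003  0.003 -0.006  0.001] tcp [0.5761 0.1795 0.2345] yaw -0.134 F [-24.2   3.3  -5.7]
```

View pics/fin.png

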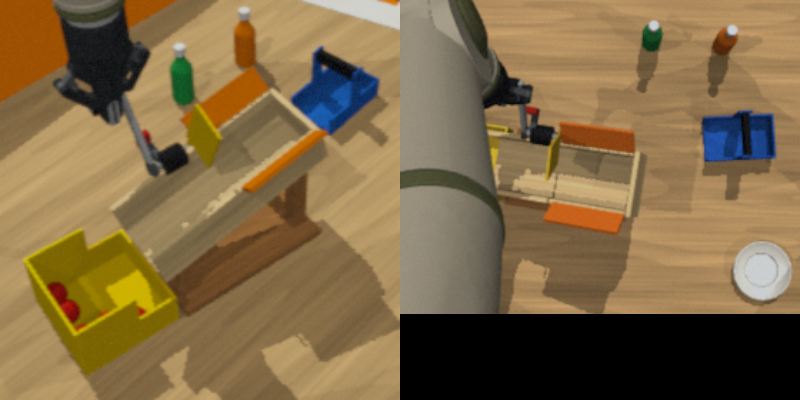

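The hopper and trough are empty. Balls show in the bin near (60,300) and along its low wall. The tray stands upright near (340,90), and the gate arm is held at its stop: force rose from 19 to 25 N with no further travel.

```bash
python3 -c "
from cell import manip
print(manip.finish_job())"
```

```text
the job is handed in; nothing more can be done
None
```

I handed the job in at about 21 s: hopper and trough are empty, with balls visible in the bin (not all five are in view, but none show anywhere else), the empty tray is upright and released, and the fingers hold the gate arm against its stop at about 25 N.

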